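# Close up the cassette stove and set its cartridge

### The arm

A 7-joint arm with a two-finger parallel gripper is mounted at the origin on the work surface. World frame = base frame: x ahead of the robot, y to its left, z up, the work surface at z = 0. Lengths are in m, angles in rad, forces in N, time in s.
With the tool pointing down it reaches from about 0.4 to 0.85 m from the base axis. Payload 10.4 kg.
Tool frame: the origin (TCP) lies at the very end of the fingers, on their centre line; the grasp point (between the pads) lies 19 mm behind it; z points along the fingers, y is the direction in which the jaws open and shut (so a half turn about z gives the same grasp; the last joint's range is limited). The gripper opens to 87 mm and grips with 3 to 60 N. Pads are 19 mm wide; open, the fingers measure 117 mm over their backs; the gripper's body (75 mm by 190 mm) begins 51 mm behind the grasp point.
Start: joints at [-1.247, 0.332, -0.065, 1.46, 0.022, 1.35, -0.088], TCP at [0.212, 0.588, 0.223] pointing down, gripper open.
Joint ranges: [-2.6, 2.6], [-0.5, 2.12], [-1.47, 1.34], [0.16, 2.42], [-1.27, 4.41], [0.06, 2.06], [-2.6, 2.6]. Speed limits (rad/s): [2.22, 2.22, 2.79, 2.79, 3.14, 3.14, 3.14].

### API

Orientations are given as a unit quaternion [x, y, z, w].
In Python, from bench import r gives the robot as it stands.
- The arm moves only by the shell command python3 -m crank 'ROWS' [FORCE]. ROWS is JSON, a list of rows, each a list of 3 entries, a list of its own where there are three numbers: the opening, from -1 (shut) to 1 (fully open), so that 0 is half open, then the shift along the tool's x, y, z in mm, then the turn about the tool's z in degrees. A call has 1 to 12 rows; each row is the pose to reach, as a shift and turn from the pose commanded when the call began, along the tool's axes at that moment; what a row does not reach only later rows make up. A row lasts 1/12 s, in which the tool goes at most 41.7 mm and 7.16 degrees, less where a joint would pass 70% of its speed; a pose out of reach is approached as far as the arm can. A call with a gripper value outside its range is refused whole. The fingers move at their own pace and stop on an object; FORCE is the grip in N (left out, the last holds). Time passes only in rows, so rows that repeat a pose let the fingers close. It gives the time, the measured TCP pose, the force and the opening at its end, in the units of the state.
- r.read_state(): the state, without advancing time (a new reading comes with each control period).
- r.camera(name): name is "side" or "top" or "wrist"; returns a dict with "pixels" (400x640x3 uint8, red, green, blue), "fov_y" (degrees; the focal length in pixels is half the picture's height over the tangent of half this angle, whatever the lens; pixels are square), "cx", "cy" (the principal point, pixels), "cam_to_world" (4x4, takes a point from camera to world coordinates). Camera axes: x right, y down, z forward; pixel columns grow to the right and rows downward; lengths in m; the calibration is good to about 2 mm. The wrist camera is an equidistant fisheye: a pixel r from the principal point sees the ray r / f radians off the axis. A picture is of the moment at which its call begins. There is no depth.
- r.close_job(): hands the job in, once; it reports no verdict.
The state is a dict: "time": time; "joint_positions": joint angles; "joint_vel": joint speeds; "joint_torque": joint torques, N m; "ee_pos": TCP position; "eef_rot": TCP orientation; "ft_force": force on the tool from outside, world axes, zero at the start; "torque": the same for the moment, N m; "width": finger opening in m.
Only numpy, scipy, OpenCV 4.12 (cv2) and the standard library are available. Lean on these libraries where they do the work, as an engineer would, in place of code of your own. Each camera call takes 0.05 s, during which the arm holds its last target.

### The job

A gas cartridge has been laid in the table stove but the red cover over it still stands open. Without picking anything up, gently push the cover over with your fingertips until it is fully shut, then press the cartridge lever at the front of the stove all the way down, and take your hand away. Leave the gas knob off, keep the stove where it stands, and do not disturb the things around it.

Things in the scene. Friction and masses are not known exactly. Their poses are not given: they have to be found in the camera images.
- stove: White cassette gas stove, black front panel, loose on rubber feet, about 2.3 kg; 275 mm deep (x), 340 wide (y), top 72 mm above the table. Origin: underside centre; -x is the front (knob, lever), -y the side with the open cartridge bay (y -76 to -170 mm). The burner, centred at (0, 45) mm, carries a black pan support 186 mm across whose prongs end 100 mm above the table.
- cover (a joint): Hinge of the red metal cover of the cartridge bay, rad: 0 = fully shut (level over the bay), pi/2 = upright, 1.95 = open, leaning towards the burner. Hinge line along the stove's x, between burner and bay. Stiff: the cover stays at any angle where it is left, and 2 to 5 N near its free edge moves it.
- cover_hinge (a point): Middle of the cover's hinge line, fixed on the stove: 76 mm to the -y side of its centre, 74 mm above the table; axes parallel to the stove's. The cover is 268 mm long (along x) and 92 mm wide from hinge to free edge; shut, its flat top is 90 mm above the table.
- cover_top (a point): Point on the cover's outer red face, halfway along it, 55 mm from the hinge line; moves with the cover. Its axes: x along the hinge, -y towards the free edge, z out of the outer face (up when shut, towards the burner when upright). The face is flat from 18 to 71 mm from the hinge, 16 mm out of the hinge plane, and slopes back to both edges.
- set_lever (a joint): Cartridge-set lever, rad: 0 = up (cartridge free), 0.30 = all the way down (stop). It pivots inside the stove, 90 mm behind lever_tab, so that the tab sinks about 27 mm. It takes about 4 to 6 N at the tab, and stays where it is left.
- lever_tab (a point): Middle of the upper face of the lever's orange tab, which sticks out 29 mm from the black front of the stove, 30 mm to its -y side of centre. Tab 30 mm wide, 7 mm thick; the point is 20 mm out from the front panel, about 67 mm above the table when the lever is up and 40 mm when it is down. -x leads away from the stove.
- gas_knob (a joint): Black gas knob (44 mm across, sticking out 26 mm) at the right of the stove's front, 115 mm to its -y side of centre, 85 mm to the right of the lever and 42 mm above the table, rad: 0 = off.
- spare_cartridge: Loose bystander: blue gas cartridge standing upright, 67 mm across, 200 mm tall. Origin at the centre of its underside.
- cartridge_cap: Loose bystander: small red plastic cap, 44 mm across, 18 mm tall, lying in front of the stove near its right corner. Origin at its underside.
- cutting_board: Loose bystander: white cutting board 210 x 320 x 14 mm lying flat on the right. Origin at its underside centre.
- kitchen_knife: Loose bystander: kitchen knife, 290 mm long, lying on the cutting board. Origin under its middle.
- saucepan: Loose bystander: steel saucepan 170 mm across, 87 mm tall, black handle, standing on the left. Origin at its underside centre.
- steel_bowl: Loose bystander: steel bowl 170 mm across, 65 mm tall, on the right at the back. Origin at its underside centre.
- kitchen_timer: Loose bystander: white kitchen timer 70 mm wide, 62 mm tall, 22 mm thick, standing on the left. Origin at its underside centre.
- oil_bottle: Loose bystander: amber oil bottle 60 mm across, 190 mm tall, on the right at the back. Origin at its underside centre.

How it is judged:
By the outcome, as a careful person would: the job done as asked, in the order asked, and still so for the second after the job is handed in, with the robot touching nothing.
It also fails if it takes over 48 s, if anything falls off the work surface, if the arm or the gripper's body presses on something with over 40 N, if the wrist force passes 120 N, or if a joint passes its speed limit or range.

## Working session

There is one attempt and no reset: what is moved stays moved. The work goes in short steps, Python scripts to look and compute and a shell command to move; the robot and the scene stay as the last step left them, time stands still between calls to the robot, and variables do not carry over. Pictures are saved under pics/ and viewed, and the job is handed in when it is done.

```bash
ls; mkdir -p pics; python3 - <<'E'
from bench import r
import cv2
s=r.read_state()
print({k:(v if not hasattr(v,'__len__') else [round(float(x),3) for x in v]) for k,v in s.items()})
for n in("side","top","wrist"):
    c=r.camera(n); cv2.imwrite(f"pics/{n}0.png",c["pixels"][:,:,::-1]); print(n,c["fov_y"],c["cx"],c["cy"],c["cam_to_world"])
E
```

```text
pics
{'time': 0.0, 'joint_positions': [-1.247, 0.333, -0.065, 1.461, 0.022, 1.35, -0.089], 'joint_vel': [0.001, 0.001, 0.001, 0.0, 0.001, -0.0, -0.002], 'joint_torque': [-0.0, -62.328, 0.024, -38.986, -0.062, 0.04, 0.0], 'ee_pos': [0.212, 0.587, 0.222], 'eef_rot': [0.173, 0.985, -0.001, -0.0], 'ft_force': [-0.52, -0.948, 0.17], 'torque': [0.01, -0.001, 0.043], 'width': 0.08703627570988798}
side 50.56865592071452 310.36614152985544 197.70760339111902 [[ 0.68834125 -0.40174939  0.6039733  -0.1865991 ]
 [-0.72531046 -0.36909524  0.58111397 -0.67545909]
 [-0.01053851 -0.83807287 -0.54545651  0.77324565]
 [ 0.          0.          0.          1.        ]]
top 54.58512714526174 315.8476635667403 198.89221313466433 [[ 0.01916061 -0.98607193  0.16521203  0.35354958]
 [-0.99981328 -0.0184829   0.00563861  0.03537526]
 [-0.00250648 -0.16528922 -0.98624195  1.20551569]
 [ 0.          0.          0.          1.        ]]
wrist 65.70646984690485 320.61067374738417 203.48393464756768 [[ 0.33994525  0.90154432  0.26768463  0.13843772]
 [ 0.9404439  -0.325405   -0.098371    0.61454354]
 [-0.0015799   0.28518313 -0.95847175  0.38409666]
 [ 0.          0.          0.          1.        ]]
```

View pics/top0.png

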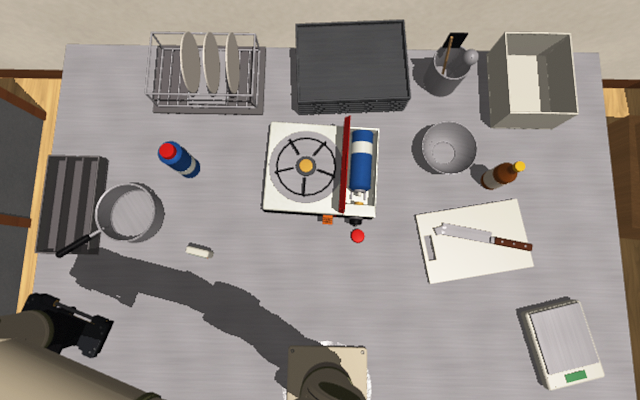

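View pics/side0.png

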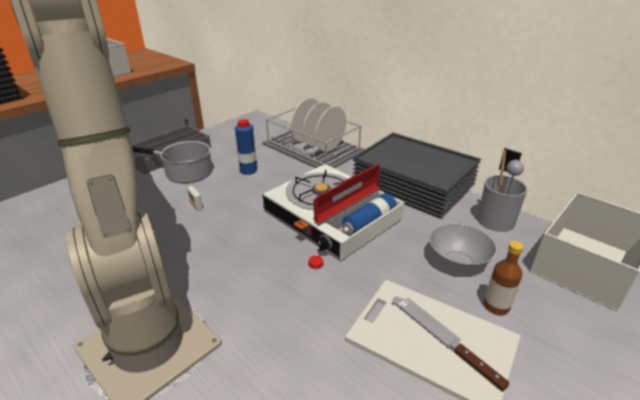

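View pics/wrist0.png

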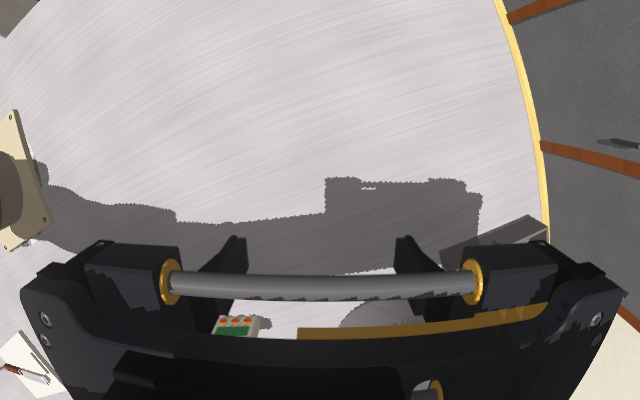

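The top view shows the stove with corners near (270,123), (263,210), (376,217) and (380,130). The tab is at (327,219), the knob at (355,221) and the cap at (358,236). The cover stands open at x≈346. Next I'll zoom in and measure.

```bash
cat > h.py <<'E'
import numpy as np, cv2
from bench import r
def ray(c,u,v):
    f=200/np.tan(np.radians(c["fov_y"])/2)
    d=np.array([(u-c["cx"])/f,(v-c["cy"])/f,1.0]); M=np.array(c["cam_to_world"])
    return M[:3,3],M[:3,:3]@d
def onz(c,u,v,z):
    o,d=ray(c,u,v); return o+d*(z-o[2])/d[2]
def two(c1,p1,c2,p2):
    o1,d1=ray(c1,*p1);o2,d2=ray(c2,*p2)
    t=np.linalg.lstsq(np.c_[d1,-d2],o2-o1,rcond=None)[0]
    a=o1+d1*t[0];b=o2+d2*t[1]; return (a+b)/2,np.linalg.norm(a-b)
def proj(c,p):
    f=200/np.tan(np.radians(c["fov_y"])/2);M=np.array(c["cam_to_world"])
    q=M[:3,:3].T@(np.array(p)-M[:3,3]); return c["cx"]+f*q[0]/q[2],c["cy"]+f*q[1]/q[2]
E
python3 - <<'E'
from h import *
t=r.camera("top");s=r.camera("side")
np.save("t0.npy",t,allow_pickle=True);np.save("s0.npy",s,allow_pickle=True)
cv2.imwrite("pics/t1.png",cv2.resize(t["pixels"][105:250,250:395,::-1],(600,600),interpolation=cv2.INTER_CUBIC))
cv2.imwrite("pics/s1.png",cv2.resize(s["pixels"][150:280,250:420,::-1],(785,600),interpolation=cv2.INTER_CUBIC))
h=cv2.cvtColor(t["pixels"],cv2.COLOR_RGB2HSV)
def blobs(m,n):
    k,l,st,ce=cv2.connectedComponentsWithStats(m.astype(np.uint8))
    for i in range(1,k):
        if st[i,4]>8: print(n,st[i],ce[i].round(1))
H,S,V=h[...,0].astype(int),h[...,1],h[...,2]
blobs(((H<5)|(H>174))&(S>150)&(V>70),"red")
blobs((H>=6)&(H<22)&(S>170)&(V>120),"orange")
E
```

```text
red [339 116  11  97 550] [344.2 164.5]
red [159 143  17  16 202] [167.4 150.8]
red [351 229  13  14 141] [357.1 235.6]
orange [300 160  12  11  56] [304.6 163.8]
orange [515 163   5   9  12] [516.2 167.7]
orange [355 202   8   3  12] [358.8 203. ]
orange [323 215  10   9  84] [327.2 218.9]
```

View pics/t1.png

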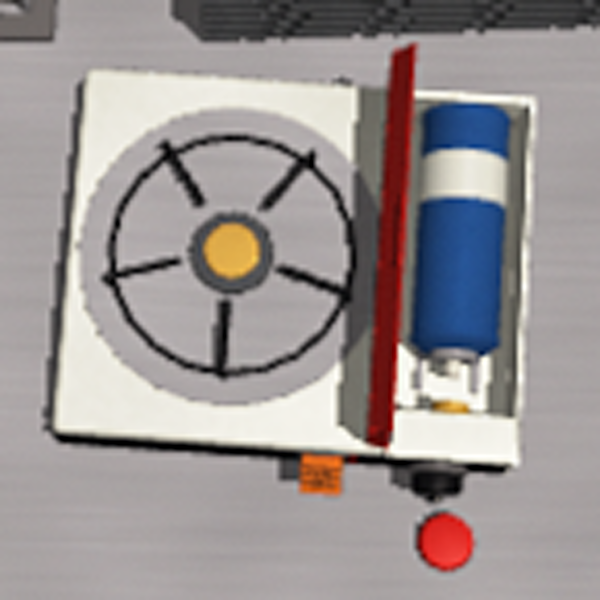

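View pics/s1.png

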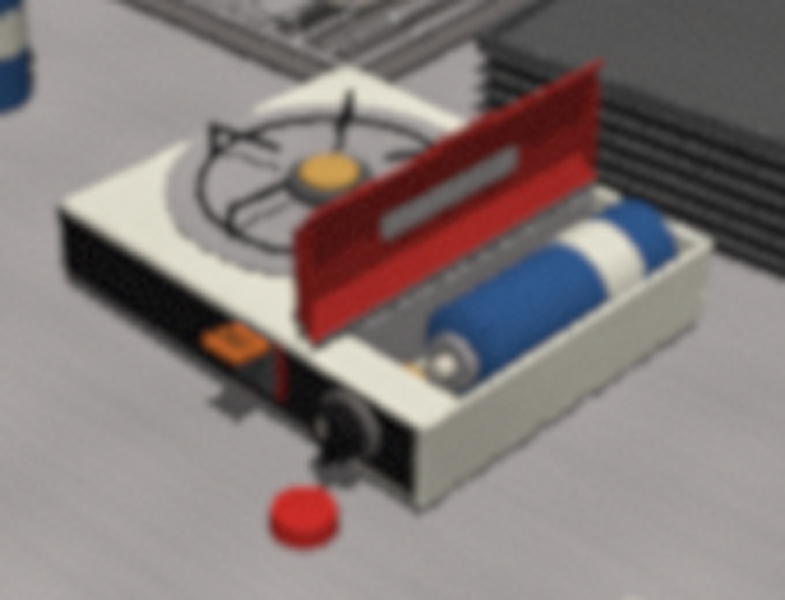

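```bash
python3 - <<'E'
from h import *
t=np.load("t0.npy",allow_pickle=True).item();s=np.load("s0.npy",allow_pickle=True).item()
k=145/600
C=[onz(t,250+u*k,105+v*k,.072) for u,v in((88,70),(52,433),(518,465),(535,97))]
S=[(x*170/785+250,y*130/600+150) for x,y in((350,66),(60,206),(417,430),(712,240))]
for c,q in zip(C,S): print(c.round(4),onz(s,*q,.072).round(4))
BL,FL,FR,BR=C
print([np.linalg.norm(a-b).round(4) for a,b in((BL,FL),(FL,FR),(FR,BR),(BR,BL))])
M=np.array([[137.5,170],[-137.5,170],[-137.5,-170],[137.5,-170]])/1000
W=np.array(C)[:,:2]
W2=np.array([onz(s,*q,.072)[:2] for q in S])
for X in (W,W2):
    a=M-M.mean(0);b=X-X.mean(0)
    th=np.arctan2((a[:,0]*b[:,1]-a[:,1]*b[:,0]).sum(),(a*b).sum()); print("th",np.degrees(th),"ctr",X.mean(0))
# orange tab and burner, cap
print("tab",onz(t,327.2,218.9,.067),"burner",onz(t,304.6,163.8,.085),"cap",onz(t,357.1,235.6,.018))
p,e=two(t,(327.2,218.9),s,(250+235*170/785,150+342*130/600));print("tab2",p,e)
for n,a,b in(("front top cover",(250+380*k,105+443*k),(250+300*170/785,150+232*130/600)),("back top",(250+405*k,105+45*k),(250+600*170/785,150+62*130/600))):
    print(n,two(t,a,s,b))
E
```

```text
[0.7803 0.1832 0.072 ] [0.7793 0.1779 0.072 ]
[0.5083 0.1985 0.072 ] [0.5038 0.1909 0.072 ]
[ 0.4916 -0.1336  0.072 ] [ 0.4852 -0.1351  0.072 ]
[ 0.7654 -0.1479  0.072 ] [ 0.7619 -0.1502  0.072 ]
[np.float64(0.2724), np.float64(0.3326), np.float64(0.2742), np.float64(0.3314)]
th -2.8760571899631406 ctr [0.63640054 0.0250509 ]
th -3.051653654714767 ctr [0.63256497 0.02087844]
tab [0.48501356 0.00722554 0.067     ] burner [0.64651637 0.07728365 0.085     ] cap [ 0.44108081 -0.08610335  0.018     ]
tab2 [0.48489618 0.00767001 0.06211792] 0.0017605363273514236
front top cover (array([ 0.4963527 , -0.03194567,  0.15384814]), np.float64(0.004743123582108167))
back top (array([ 0.77017433, -0.04597826,  0.16028283]), np.float64(0.003105375887937544))
```

```bash
cat >> h.py <<'E'
from scipy.spatial.transform import Rotation as R
CT=np.array([.637,.027]);TH=np.radians(-2.95)
def go(lx,ly,z):
    "shift in tool mm from measured pose to stove-local target (mm)"
    s=r.read_state();Rm=R.from_quat(s["eef_rot"]).as_matrix()
    c,n=np.cos(TH),np.sin(TH)
    w=np.array([CT[0]+(c*lx-n*ly)/1e3,CT[1]+(n*lx+c*ly)/1e3,z/1e3])
    y=Rm[:,1];turn=np.degrees(TH)+90-np.degrees(np.arctan2(y[1],y[0]))
    print("shift",(Rm.T@(w-np.array(s["ee_pos"]))*1e3).round(1),"turn",round(-turn,2))
def st():
    s=r.read_state();d=np.array(s["ee_pos"])[:2]-CT;c,n=np.cos(TH),np.sin(TH)
    print("t",round(s["time"],2),"loc",((c*d[0]+n*d[1])*1e3).round(1),((-n*d[0]+c*d[1])*1e3).round(1),"z",round(s["ee_pos"][2]*1e3,1),"F",np.round(s["ft_force"],2),"q",np.round(s["joint_positions"],2),"w",round(s["width"],4))
E
python3 -c "
from h import *
st();go(0,0,250)"
```

```text
t 0.25 loc -452.9 538.0 z 222.2 F [ 0.03  0.65 -0.84] q [-1.25  0.33 -0.06  1.46  0.02  1.35 -0.09] w 0.0872
shift [-589.9 -382.9  -27.6] turn -16.92
```

```bash
python3 -m crank '[[-1,[0,0,-28],0],[-1,[-590,-383,-28],-17],[-1,[-590,-383,-28],-17],[-1,[-590,-383,-28],-17],[-1,[-590,-383,-28],-17],[-1,[-590,-383,-28],-17],[-1,[-590,-383,-28],-17],[-1,[-590,-383,-28],-17],[-1,[-590,-383,-28],-17],[-1,[-590,-383,-28],-17],[-1,[-590,-383,-28],-17],[-1,[-590,-383,-28],-17]]'; python3 -c "
from h import *
st();go(0,0,250)"
```

```text
time: 1.25
ee_pos: [0.4895, 0.2212, 0.2508]
eef_rot: [0.025, 1.0, 0.0, 0.0]
ft_force: [0.6, 0.3, -0.4]
width: 0.0148
t 1.25 loc -157.3 186.3 z 250.8 F [ 0.56  0.3  -0.42] q [-0.71  0.12  0.22  1.66 -0.03  1.36  1.03] w 0.0148
shift [-157.  -186.6    0.8] turn 0.09
```

```bash
python3 -m crank '[[-1,[-150,-178,0],0],[-1,[-150,-178,0],0],[-1,[-150,-178,0],0],[-1,[-150,-178,0],0],[-1,[-150,-178,0],0],[-1,[-150,-178,0],0],[-1,[-150,-178,0],0],[-1,[-150,-178,0],0],[-1,[-150,-178,0],0]]'; python3 - <<'E'
from h import *
st();go(0,0,118)
t=r.camera("top");s=r.camera("side");w=r.camera("wrist")
cv2.imwrite("pics/t2.png",t["pixels"][...,::-1]);cv2.imwrite("pics/s2.png",cv2.resize(s["pixels"][80:300,200:460,::-1],(709,600)))
cv2.imwrite("pics/w2.png",w["pixels"][...,::-1]);st()
E
```

```text
time: 2.0
ee_pos: [0.6293, 0.0386, 0.2502]
eef_rot: [0.025, 1.0, 0.0, -0.0]
ft_force: [0.3, 0.0, 0.1]
width: 0.0005
t 2.0 loc -8.3 11.2 z 250.2 F [0.27 0.01 0.05] q [-0.42  0.34  0.38  1.42 -0.12  1.4   1.48] w 0.0005
shift [ -8.4 -11.3 132.2] turn 0.12
t 2.15 loc -8.5 11.9 z 250.7 F [0.25 0.55 0.98] q [-0.42  0.34  0.38  1.42 -0.12  1.4   1.48] w 0.0004
```

View pics/s2.png

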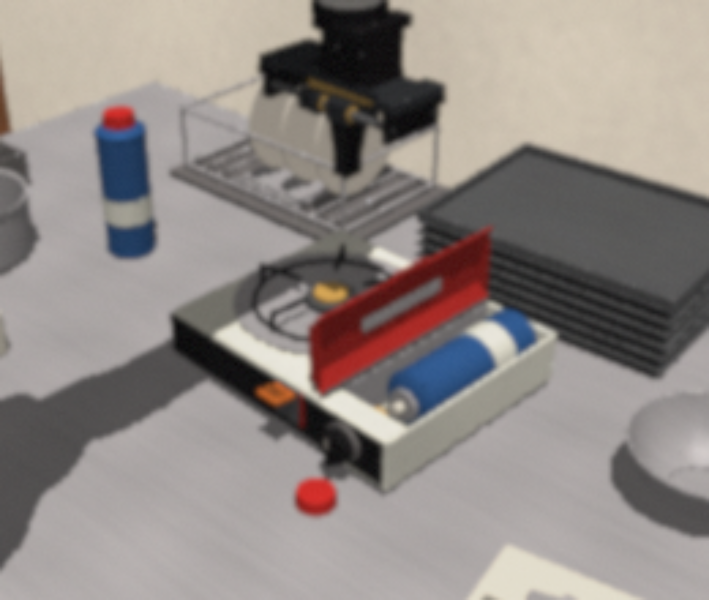

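View pics/w2.png

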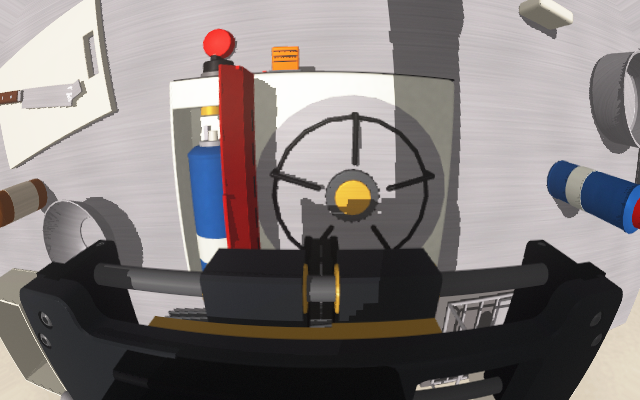

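```bash
python3 -m crank '[[-1,[-8,-12,40],0],[-1,[-8,-12,80],0],[-1,[-8,-12,110],0],[-1,[-8,-12,122],0],[-1,[-8,-12,122],0],[-1,[-8,-12,122],0]]'; python3 - <<'E'
from h import *
st()
E
python3 -m crank '[[-1,[0,-6,0],0],[-1,[0,-12,0],0],[-1,[0,-18,0],0],[-1,[0,-22,0],0],[-1,[0,-26,0],0],[-1,[0,-26,0],0]]'; python3 -c "
from h import *
st()"
```

```text
time: 2.65
ee_pos: [0.6374, 0.0261, 0.1298]
eef_rot: [0.025, 1.0, 0.0, 0.0]
ft_force: [0.5, 0.0, 0.9]
width: 0.0007
t 2.65 loc 0.4 -0.8 z 129.8 F [0.46 0.02 0.9 ] q [-0.39  0.43  0.36  1.56 -0.16  1.18  1.53] w 0.0007
time: 3.15
ee_pos: [0.6357, -0.0021, 0.1289]
eef_rot: [0.026, 1.0, -0.0, 0.0]
ft_force: [0.2, 0.8, -0.5]
width: 0.0007
t 3.15 loc 0.2 -29.1 z 128.9 F [ 0.21  0.84 -0.49] q [-0.35  0.43  0.37  1.57 -0.16  1.18  1.57] w 0.0007
```

```bash
python3 -m crank '[[-1,[0,-4,0],0],[-1,[0,-8,0],0],[-1,[0,-12,0],0],[-1,[0,-16,0],0],[-1,[0,-16,0],0]]'; python3 -c "
from h import *
st()"; python3 -m crank '[[-1,[0,-4,0],0],[-1,[0,-8,-1],0],[-1,[0,-12,-1],0],[-1,[0,-15,-2],0],[-1,[0,-15,-2],0]]'; python3 -c "
from h import *
st()"
```

```text
time: 3.57
ee_pos: [0.6348, -0.0179, 0.1285]
eef_rot: [0.026, 1.0, -0.0, -0.0]
ft_force: [-0.0, -0.0, -0.2]
width: 0.0009
t 3.57 loc 0.1 -44.9 z 128.5 F [-0.04 -0.04 -0.2 ] q [-0.33  0.43  0.38  1.57 -0.17  1.17  1.6 ] w 0.0009
time: 3.98
ee_pos: [0.6342, -0.0321, 0.1307]
eef_rot: [0.025, 1.0, 0.0, 0.0]
ft_force: [0.5, 1.8, 0.1]
width: -0.0
t 3.98 loc 0.2 -59.2 z 130.7 F [0.45 1.78 0.15] q [-0.31  0.43  0.38  1.57 -0.17  1.18  1.62] w -0.0
```

```bash
python3 - <<'E'
from h import *
s=r.camera("side");w=r.camera("wrist")
cv2.imwrite("pics/s3.png",cv2.resize(s["pixels"][110:290,230:440,::-1],(700,600),interpolation=cv2.INTER_CUBIC))
cv2.imwrite("pics/w3.png",w["pixels"][...,::-1]);st()
E
```

```text
t 4.08 loc 0.2 -59.2 z 130.6 F [0.08 0.08 0.01] q [-0.31  0.43  0.38  1.57 -0.17  1.18  1.62] w 0.0003
```

View pics/s3.png

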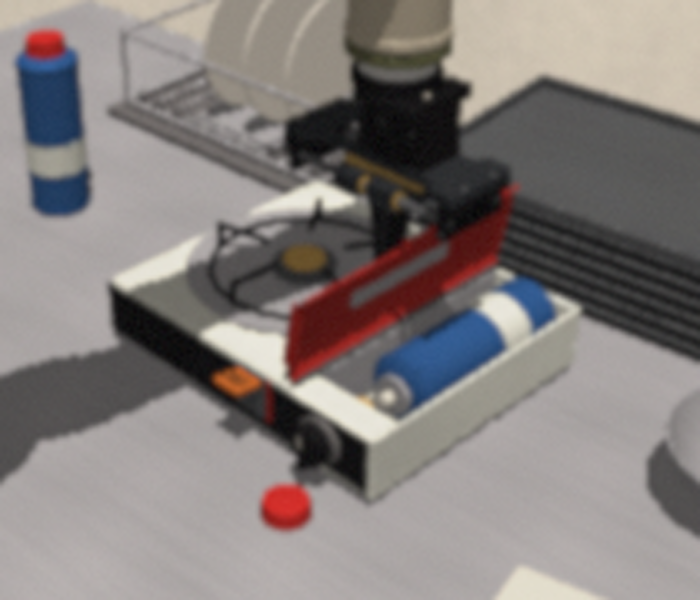

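View pics/w3.png

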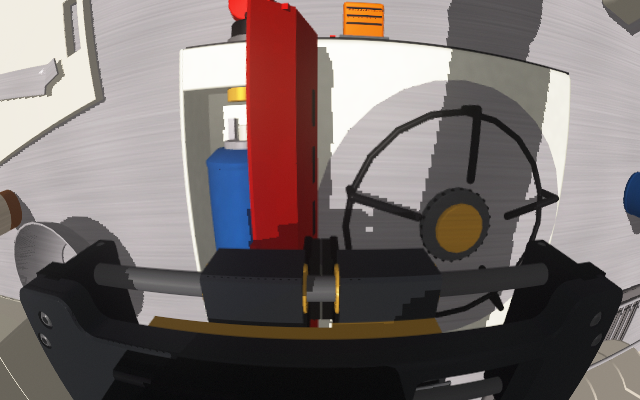

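```bash
python3 -m crank '[[-1,[0,-4,0],0],[-1,[0,-8,0],0],[-1,[0,-12,0],0],[-1,[0,-16,0],0],[-1,[0,-20,1],0],[-1,[0,-20,1],0]]'; python3 -c "
from h import *
st()"; python3 -m crank '[[-1,[0,-4,1],0],[-1,[0,-8,3],0],[-1,[0,-12,5],0],[-1,[0,-14,6],0],[-1,[0,-14,6],0]]'; python3 -c "
from h import *
st()"
```

```text
time: 4.58
ee_pos: [0.6329, -0.0532, 0.1292]
eef_rot: [0.026, 1.0, -0.0, -0.0]
ft_force: [0.2, -0.6, 1.8]
width: 0.0005
t 4.58 loc 0.1 -80.3 z 129.2 F [ 0.2  -0.6   1.75] q [-0.29  0.43  0.39  1.57 -0.17  1.18  1.66] w 0.0005
time: 5.0
ee_pos: [0.6323, -0.0668, 0.1233]
eef_rot: [0.026, 1.0, -0.0, -0.0]
ft_force: [-0.2, 0.6, -0.4]
width: 0.0005
t 5.0 loc 0.1 -93.9 z 123.3 F [-0.2   0.57 -0.45] q [-0.27  0.44  0.39  1.57 -0.18  1.17  1.68] w 0.0005
```

```bash
python3 - <<'E'
from h import *
s=r.camera("side");w=r.camera("wrist");t=r.camera("top")
a=cv2.resize(s["pixels"][110:290,230:440,::-1],(400,343),interpolation=cv2.INTER_CUBIC)
b=cv2.resize(t["pixels"][100:250,240:400,::-1],(366,343),interpolation=cv2.INTER_CUBIC)
cv2.imwrite("pics/st4.png",np.hstack([a,b]))
cv2.imwrite("pics/w4.png",w["pixels"][...,::-1]);st()
E
```

```text
t 5.15 loc -0.0 -92.8 z 123.2 F [-0.1  -0.08 -0.9 ] q [-0.27  0.44  0.39  1.57 -0.18  1.17  1.68] w 0.0003
```

View pics/st4.png

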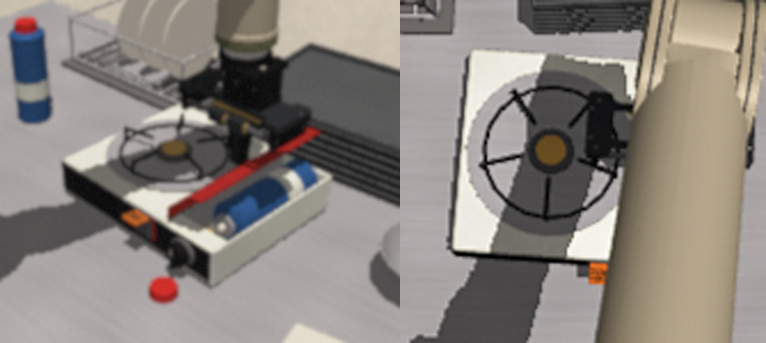

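View pics/w4.png

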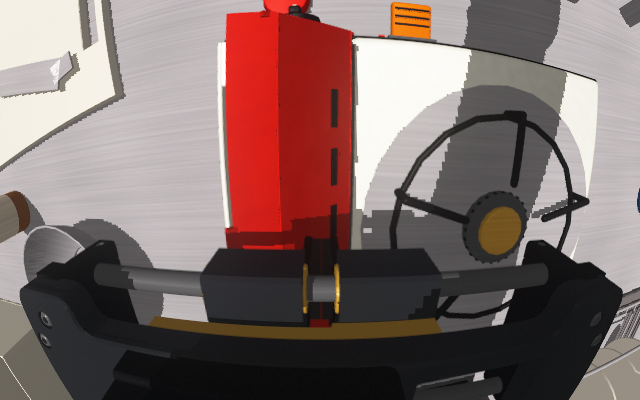

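```bash
python3 -m crank '[[-1,[0,-4,2],0],[-1,[0,-8,4],0],[-1,[0,-13,8],0],[-1,[0,-17,11],0],[-1,[0,-20,15],0],[-1,[0,-23,19],0],[-1,[0,-23,19],0]]'; python3 -c "
from h import *
st()"; python3 -m crank '[[-1,[0,-2,2],0],[-1,[0,-4,5],0],[-1,[0,-5,8],0],[-1,[0,-6,10],0],[-1,[0,-6,10],0]]'; python3 -c "
from h import *
st()"
```

```text
time: 5.73
ee_pos: [0.6307, -0.0897, 0.1035]
eef_rot: [0.026, 1.0, -0.0, -0.001]
ft_force: [0.3, -1.0, -1.1]
width: 0.0007
t 5.73 loc -0.3 -116.9 z 103.5 F [ 0.34 -1.   -1.11] q [-0.23  0.46  0.39  1.59 -0.19  1.13  1.73] w 0.0007
time: 6.15
ee_pos: [0.6308, -0.0948, 0.0941]
eef_rot: [0.025, 1.0, -0.0, -0.0]
ft_force: [0.5, -0.1, -0.4]
width: 0.0009
t 6.15 loc 0.1 -122.0 z 94.1 F [ 0.52 -0.12 -0.42] q [-0.22  0.47  0.39  1.59 -0.2   1.12  1.74] w 0.0009
```

```bash
for i in 1; do python3 -m crank '[[-1,[0,0,1.5],0],[-1,[0,0,3],0],[-1,[0,0,3],0],[-1,[0,0,3],0]]'; done; python3 -c "
from h import *
st()"; python3 -m crank '[[-1,[0,0,1],0],[-1,[0,0,2],0],[-1,[0,0,2],0]]'; python3 -c "
from h import *
st()"
```

```text
time: 6.48
ee_pos: [0.6309, -0.0944, 0.0914]
eef_rot: [0.025, 1.0, 0.0, -0.0]
ft_force: [0.5, 0.1, 0.6]
width: 0.0003
t 6.48 loc 0.1 -121.5 z 91.4 F [0.55 0.1  0.6 ] q [-0.22  0.48  0.39  1.59 -0.2   1.11  1.74] w 0.0003
time: 6.73
ee_pos: [0.631, -0.0945, 0.0905]
eef_rot: [0.025, 1.0, 0.0, 0.0]
ft_force: [-4.3, -0.3, 9.7]
width: 0.0006
t 6.73 loc 0.3 -121.6 z 90.5 F [-4.28 -0.29  9.67] q [-0.22  0.48  0.39  1.59 -0.2   1.11  1.74] w 0.0006
```

```bash
python3 -m crank '[[-1,[0,0,1],0],[-1,[0,0,1],0]]'; python3 -c "
from h import *
st()"; python3 -m crank '[[-1,[0,0,-20],0],[-1,[0,0,-50],0],[-1,[0,0,-80],0],[-1,[0,0,-110],0],[-1,[0,0,-110],0],[-1,[0,0,-110],0]]';python3 - <<'E'
from h import *
s=r.camera("side");w=r.camera("wrist")
cv2.imwrite("pics/s5.png",cv2.resize(s["pixels"][110:290,230:440,::-1],(700,600),interpolation=cv2.INTER_CUBIC))
cv2.imwrite("pics/w5.png",w["pixels"][...,::-1]);st()
E
```

```text
time: 6.9
ee_pos: [0.631, -0.0945, 0.0904]
eef_rot: [0.025, 1.0, 0.0, 0.0]
ft_force: [-7.7, -0.1, 17.6]
width: 0.0002
t 6.9 loc 0.3 -121.7 z 90.4 F [-7.66 -0.05 17.64] q [-0.22  0.48  0.39  1.59 -0.2   1.11  1.74] w 0.0002
time: 7.4
ee_pos: [0.6319, -0.0944, 0.2002]
eef_rot: [0.025, 1.0, 0.0, 0.002]
ft_force: [-0.1, -0.5, -0.4]
width: 0.0001
t 7.5 loc -0.3 -121.2 z 197.4 F [-0.54 -0.16 -0.37] q [-0.24  0.39  0.42  1.48 -0.16  1.31  1.71] w 0.0004
```

View pics/s5.png

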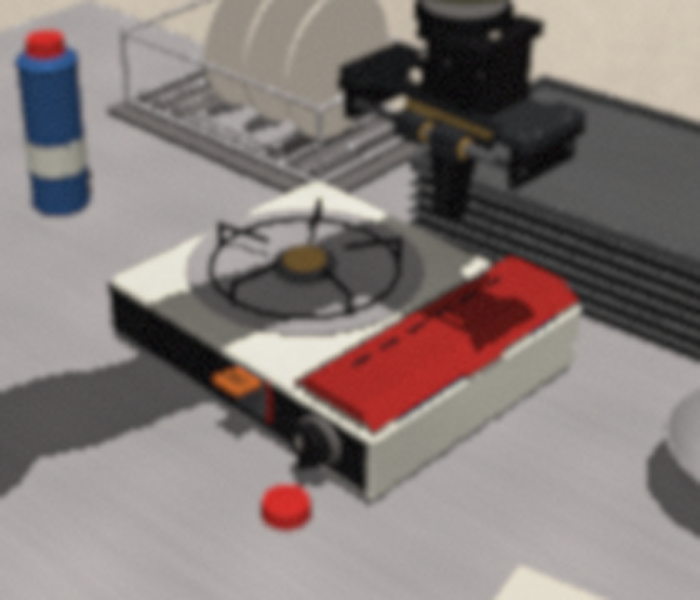

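View pics/w5.png

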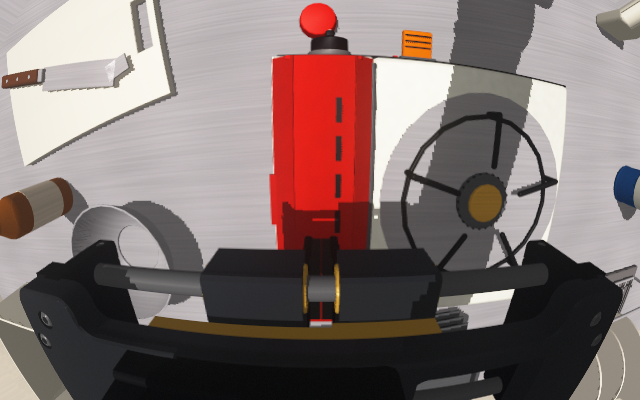

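```bash
python3 -c "
from h import *
st();go(-160,-29,200);go(-160,-29,75)
w=r.camera('wrist');f=200/np.tan(np.radians(w['fov_y'])/2);M=np.array(w['cam_to_world'])
P=w['pixels'];h=cv2.cvtColor(P,cv2.COLOR_RGB2HSV);m=(h[...,0]>=6)&(h[...,0]<22)&(h[...,1]>170)&(h[...,2]>120);m[90:]=0;m[:,:390]=0
v,u=np.nonzero(m);print(len(u),u.mean(),v.mean())
d=np.array([u.mean()-w['cx'],v.mean()-w['cy']]);rr=np.hypot(*d);a=rr/f
ra=M[:3,:3]@np.r_[d/rr*np.sin(a),np.cos(a)];print(M[:3,3]+ra*(.067-M[2,3])/ra[2])
"
```

```text
t 7.5 loc -0.3 -121.2 z 197.4 F [-0.54 -0.16 -0.37] q [-0.24  0.39  0.42  1.48 -0.16  1.31  1.71] w 0.0004
shift [159.6  92.5  -2.3] turn 0.1
shift [159.4  92.4 122.7] turn 0.1
669 416.5515695067265 44.648729446935725
[0.48483412 0.00545998 0.067     ]
```

```bash
python3 -m crank '[[-1,[40,23,0],0],[-1,[80,46,0],0],[-1,[120,70,0],0],[-1,[159,92,0],0],[-1,[159,92,0],0],[-1,[159,92,0],0],[-1,[159,92,0],0]]'; python3 -c "
from h import *
st();go(-159,-30,75)"
```

```text
time: 8.13
ee_pos: [0.476, 0.006, 0.1979]
eef_rot: [0.024, 1.0, 0.0, -0.0]
ft_force: [-0.4, 0.2, -0.5]
width: 0.0005
t 8.13 loc -159.7 -29.3 z 197.9 F [-0.42  0.21 -0.46] q [-0.45  0.01  0.34  1.89 -0.    1.25  1.42] w 0.0005
shift [ -0.8  -0.8 122.9] turn 0.18
```

```bash
python3 -m crank '[[-1,[0,-1,30],0],[-1,[0,-1,65],0],[-1,[0,-1,100],0],[-1,[0,-1,118],0],[-1,[0,-1,123],0],[-1,[0,-1,123],0],[-1,[0,-1,123],0]]'; python3 - <<'E'
from h import *
st()
s=r.camera("side");w=r.camera("wrist")
cv2.imwrite("pics/s6.png",cv2.resize(s["pixels"][110:290,230:440,::-1],(700,600),interpolation=cv2.INTER_CUBIC))
cv2.imwrite("pics/w6.png",w["pixels"][...,::-1]);st()
E
```

```text
time: 8.72
ee_pos: [0.4776, 0.0039, 0.0761]
eef_rot: [0.025, 1.0, -0.0, 0.0]
ft_force: [-0.0, -0.5, -0.1]
width: 0.0004
t 8.72 loc -158.0 -31.3 z 76.1 F [-0.01 -0.46 -0.07] q [-0.43  0.15  0.35  2.03 -0.06  0.97  1.47] w 0.0004
t 8.82 loc -157.6 -30.9 z 76.9 F [-0.24 -0.13  0.03] q [-0.43  0.15  0.35  2.03 -0.06  0.97  1.47] w 0.0
```

View pics/s6.png

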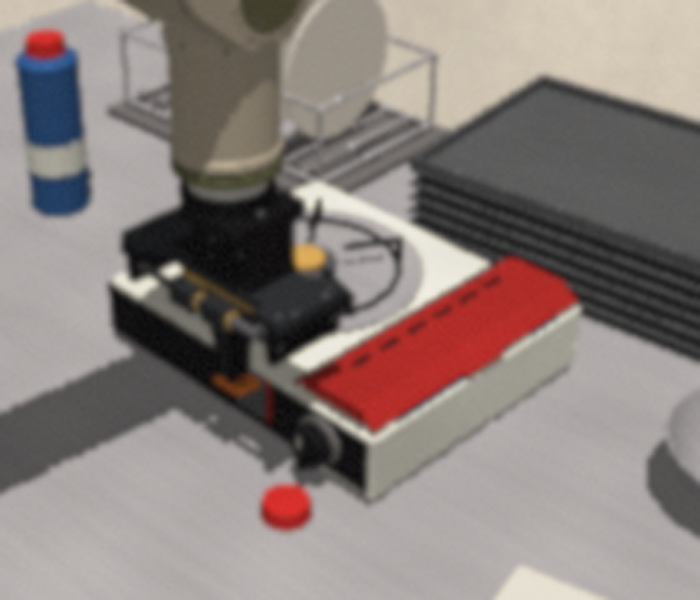

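View pics/w6.png

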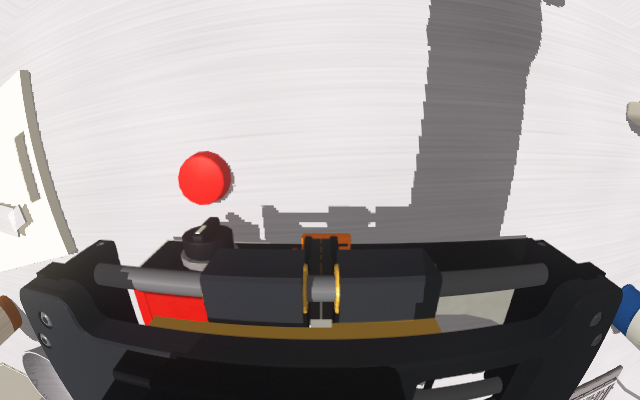

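```bash
python3 -m crank '[[-1,[1,0,4],0],[-1,[2,0,8],0],[-1,[2,0,11],0],[-1,[2,0,14],0],[-1,[2,0,17],0],[-1,[2,0,20],0],[-1,[2,0,20],0]]'; python3 -c "
from h import *
st()";  python3 -m crank '[[-1,[0,0,3],0],[-1,[0,0,6],0],[-1,[0,0,9],0],[-1,[0,0,12],0],[-1,[0,0,12],0]]'; python3 -c "
from h import *
st()"
```

```text
time: 9.4
ee_pos: [0.4744, 0.0046, 0.0549]
eef_rot: [0.025, 1.0, -0.0, -0.0]
ft_force: [-1.0, -0.2, 0.5]
width: 0.0007
t 9.4 loc -161.3 -30.8 z 54.9 F [-1.01 -0.24  0.45] q [-0.42  0.18  0.34  2.05 -0.07  0.93  1.48] w 0.0007
time: 9.82
ee_pos: [0.475, 0.0045, 0.0431]
eef_rot: [0.025, 1.0, -0.0, 0.0]
ft_force: [-0.2, 0.1, -0.2]
width: 0.0007
t 9.82 loc -160.6 -30.8 z 43.1 F [-0.21  0.11 -0.19] q [-0.42  0.2   0.34  2.06 -0.08  0.9   1.49] w 0.0007
```

```bash
python3 -m crank '[[-1,[0,0,1],0],[-1,[0,0,2],0],[-1,[0,0,2],0]]'; python3 -m crank '[[-1,[0,0,1],0],[-1,[0,0,1],0]]'; python3 -c "
from h import *
st()"
```

```text
time: 10.07
ee_pos: [0.4751, 0.0045, 0.0416]
eef_rot: [0.025, 1.0, 0.0, 0.0]
ft_force: [0.5, 0.2, 2.4]
width: 0.0007
time: 10.23
ee_pos: [0.4752, 0.0045, 0.0409]
eef_rot: [0.025, 1.0, 0.0, 0.0]
ft_force: [-1.3, -1.1, 6.0]
width: 0.0004
t 10.23 loc -160.4 -30.8 z 40.9 F [-1.28 -1.07  6.02] q [-0.42  0.2   0.34  2.06 -0.09  0.89  1.49] w 0.0004
```

```bash
python3 - <<'E'
from h import *
s=r.camera("side")
cv2.imwrite("pics/s7.png",cv2.resize(s["pixels"][110:290,230:440,::-1],(700,600),interpolation=cv2.INTER_CUBIC))
E
```

```text
(no output)
```

View pics/s7.png

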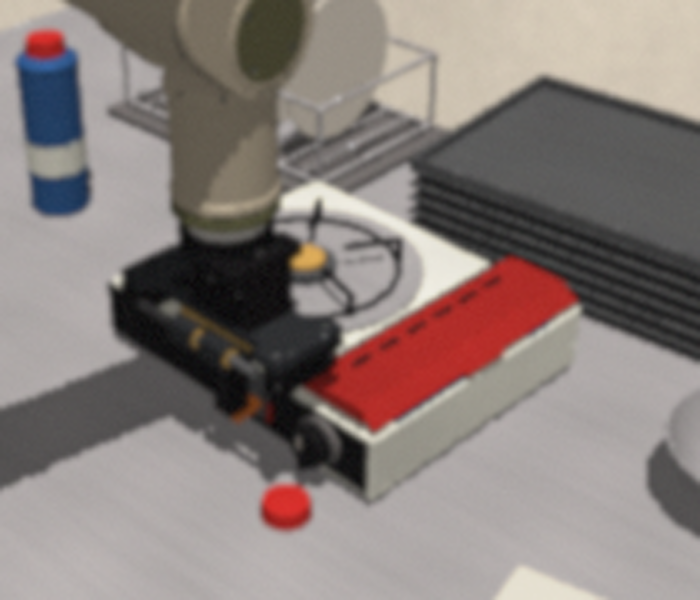

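```bash
python3 -m crank '[[-1,[0,0,1],0],[-1,[0,0,1],0],[-1,[0,0,1],0]]'; python3 -m crank '[[-1,[0,0,1],0],[-1,[0,0,1],0],[-1,[0,0,1],0]]'
```

```text
time: 10.53
ee_pos: [0.4753, 0.0045, 0.0405]
eef_rot: [0.025, 1.0, 0.0, 0.001]
ft_force: [-3.2, -0.3, 14.9]
width: 0.0006
time: 10.78
ee_pos: [0.4754, 0.0045, 0.0401]
eef_rot: [0.025, 1.0, 0.0, 0.001]
ft_force: [-7.5, -0.9, 24.1]
width: 0.0007
```

```bash
python3 -m crank '[[-1,[0,0,-5],0],[-1,[2,0,-20],0],[-1,[5,0,-50],0],[-1,[10,0,-85],0],[-1,[20,0,-120],0],[-1,[40,20,-150],0],[-1,[60,60,-180],0],[-1,[60,100,-180],0],[-1,[60,140,-180],0],[-1,[60,180,-180],0],[-1,[60,180,-180],0],[-1,[60,180,-180],0]]'; python3 - <<'E'
from h import *
st()
s=r.camera("side");t=r.camera("top")
np.save("s8.npy",s,allow_pickle=True);np.save("t8.npy",t,allow_pickle=True)
cv2.imwrite("pics/s8.png",cv2.resize(s["pixels"][110:290,230:440,::-1],(700,600),interpolation=cv2.INTER_CUBIC))
cv2.imwrite("pics/t8.png",t["pixels"][...,::-1])
E
```

```text
time: 11.78
ee_pos: [0.4229, 0.1898, 0.2178]
eef_rot: [0.023, 1.0, -0.0, -0.001]
ft_force: [0.1, -0.7, 0.2]
width: 0.0006
t 11.78 loc -222.2 151.5 z 217.8 F [ 0.05 -0.66  0.22] q [-0.64 -0.03  0.12  1.88  0.    1.29  1.  ] w 0.0006
```

View pics/s8.png

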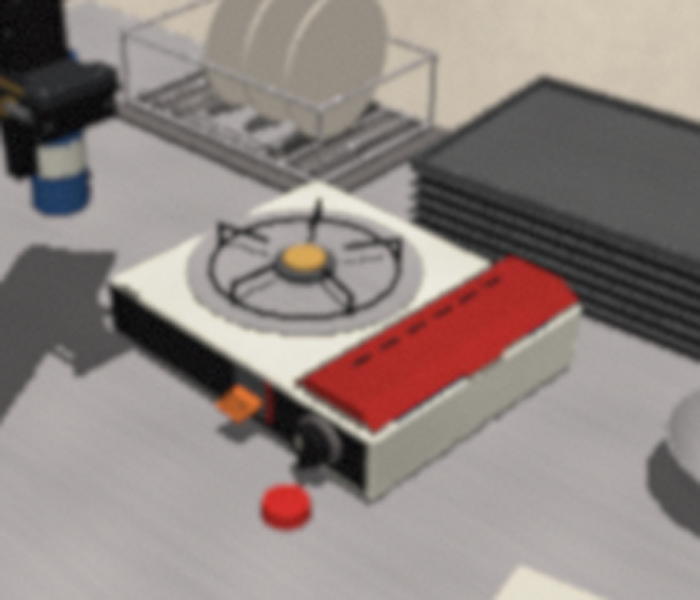

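View pics/t8.png

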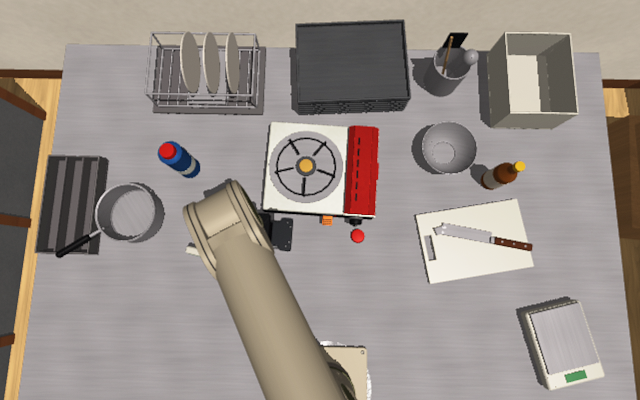

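```bash
python3 - <<'E'
from h import *
L=lambda n:np.load(n,allow_pickle=True).item()
t0,s0,t,s=L("t0.npy"),L("s0.npy"),L("t8.npy"),L("s8.npy")
def cen(c,box):
    h=cv2.cvtColor(c["pixels"],cv2.COLOR_RGB2HSV);m=(h[...,0]>=6)&(h[...,0]<22)&(h[...,1]>150)&(h[...,2]>110)
    x0,y0,x1,y1=box;v,u=np.nonzero(m[y0:y1,x0:x1]);return u.mean()+x0,v.mean()+y0
bt,bs=(315,205,340,232),(290,215,312,242)
print("tab before",two(t0,cen(t0,bt),s0,cen(s0,bs)),"after",two(t,cen(t,bt),s,cen(s,bs)))
print("burner",cen(t0,(290,150,320,180)),cen(t,(290,150,320,180)))
def shift(a,b,box):
    x0,y0,x1,y1=box
    g=[np.float32(cv2.cvtColor(c["pixels"][y0:y1,x0:x1],cv2.COLOR_RGB2GRAY)) for c in(a,b)]
    return cv2.phaseCorrelate(g[0],g[1],cv2.createHanningWindow((x1-x0,y1-y0),cv2.CV_32F))
print("stove left",shift(t0,t,(258,116,336,214)),"cap",shift(t0,t,(346,224,370,248)),"knob side",shift(s0,s,(315,225,345,262)),"board",shift(t0,t,(400,190,540,290)))
# cover free edge far line: shut -> red top-face height: back and front free-edge corners
for n,a,b in(("front free",(376,214),(230+375*.3,110+430*.3)),):print(n,two(t,a,s,b))
st()
E
```

```text
tab before (array([0.48481011, 0.00799181, 0.06260951]), np.float64(0.0019386531951588045)) after (array([0.48602854, 0.00798526, 0.03831101]), np.float64(0.0011790468407195025))
burner (np.float64(305.4341085271318), np.float64(165.05426356589146)) (np.float64(305.4341085271318), np.float64(165.05426356589146))
stove left ((0.018930645831297, -0.014155242476945773), 0.9954524116516114) cap ((0.008055613970867626, 0.02807175528439565), 0.9722313897477256) knob side ((-0.096533044732249, 0.30524447429510104), 0.7810171929995219) board ((0.015033306336675878, 0.009077902210400168), 1.002825851837794)
front free (array([ 0.49918867, -0.13366963,  0.07745683]), np.float64(0.004670857246615329))
t 11.88 loc -221.3 148.2 z 218.0 F [ 0.2  -1.14  0.11] q [-0.64 -0.03  0.12  1.88  0.    1.29  1.  ] w 0.0006
```

```bash
python3 -c "
from bench import r
print(r.close_job())"
```

```text
the job is handed in; nothing more can be done
None
```

I shut the red cover with closed fingertips, then pressed the cartridge lever down to its stop. After that I moved the hand up and away and handed the job in at about 12 s of the 48 s allowed.

- **Cover:** pressing at the end built up to about 18 N with the fingertips stopped at 90.4 mm, against 90 mm for fully shut. The last pictures show it lying level over the bay.
- **Lever:** the force rose to about 24 N with the fingertips stopped at 40.1 mm, against 40 mm for fully down. From the two cameras the tab sank about 24 mm, close to the 25 mm expected where I measured it. It stayed down after release.
- **Surroundings:** the stove, cap and cutting board shifted less than 0.05 pixel in the top view. I judged the other things around the stove by eye only, and they looked undisturbed. The hand was touching nothing.
- **Knob:** it looks unturned. The side-view comparison showed a 0.3 pixel difference with a weaker match (0.78), which I put down to changed shadow and the cover now being shut, so this is the least certain check.

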